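# Close up the chest of plain biscuits

## Task

The chest with the pale round biscuits is packed: with the fingertips, push its drawer fully in and push its lid all the way down, both gently, without slamming. Leave the chest with the chocolate-dipped biscuits open just as it is, and do not pick up or move anything else on the table.

Things in the scene. Friction and masses are not known exactly. Their poses are not given: they have to be found in the camera images.
- plain_chest: Plywood biscuit chest holding pale round biscuits (in its top compartment and in its drawer), fixed to the table; the other chest differs only in the biscuits. 150 mm deep (x), 200 wide (y), 90 high without the lid. Origin: centre of its underside; its own -x is its front, roughly towards the robot.
- plain_drawer (a joint): Opening of that chest's bottom drawer, m: 0 = fully shut, grows as it slides out along the chest's -x (up to 0.09). Has about 2 N of friction and stays where left. Red front board 200 mm wide, 43 high, 8 thick, no handle; it overlays the chest's front face.
- plain_drawer_front (a point): Middle of the outer face of that drawer's red front board, 26.5 mm above the table; with the drawer shut it lies 83 mm ahead (-x) of the chest's middle. Its axes are those of the chest.
- plain_lid (a joint): Angle of that chest's lid, rad: 0 = shut, flat on the rim; about 1.57 = upright. Stiff hinge (0.32 N m of friction): the lid stays where it is left and must be pushed all the way down. Lid: red board 158 mm long from hinge to free edge, 204 wide, 8 thick, no handle, 0.2 kg.
- plain_lid_hinge (a point): Middle of that lid's hinge line, on the chest's far (+x) rim 75 mm behind its middle and 90 mm above the table; the hinge runs along the chest's y, and the lid's free edge swings up from the front. Fixed to the chest, with its axes.
- plain_lid_edge (a point): Middle of the free edge of that lid, on its outer face (the top face when shut); 158 mm from the hinge. Its x axis points along the lid to the hinge, its z axis out of the outer face.
- choc_chest: Plywood biscuit chest holding dark chocolate-dipped finger biscuits with white stripes (in its top compartment and in its drawer), fixed to the table; the other chest differs only in the biscuits. 150 mm deep (x), 200 wide (y), 90 high without the lid. Origin: centre of its underside; its own -x is its front, roughly towards the robot.
- choc_drawer (a joint): Opening of that chest's bottom drawer, m: 0 = fully shut, grows as it slides out along the chest's -x (up to 0.09). Has about 2 N of friction and stays where left. Red front board 200 mm wide, 43 high, 8 thick, no handle; it overlays the chest's front face.
- choc_drawer_front (a point): Middle of the outer face of that drawer's red front board, 26.5 mm above the table; with the drawer shut it lies 83 mm ahead (-x) of the chest's middle. Its axes are those of the chest.
- choc_lid (a joint): Angle of that chest's lid, rad: 0 = shut, flat on the rim; about 1.57 = upright. Stiff hinge (0.32 N m of friction): the lid stays where it is left and must be pushed all the way down. Lid: red board 158 mm long from hinge to free edge, 204 wide, 8 thick, no handle, 0.2 kg.
- choc_lid_hinge (a point): Middle of that lid's hinge line, on the chest's far (+x) rim 75 mm behind its middle and 90 mm above the table; the hinge runs along the chest's y, and the lid's free edge swings up from the front. Fixed to the chest, with its axes.
- choc_lid_edge (a point): Middle of the free edge of that lid, on its outer face (the top face when shut); 158 mm from the hinge. Its x axis points along the lid to the hinge, its z axis out of the outer face.
- sprinkles: Small clear jar with a green cap, 42 mm across, 85 high, loose, standing in front between the chests. Origin: centre of its underside. To be left alone.
- mug: White mug, 80 mm across, 95 high, loose. Origin: centre of its underside. To be left alone.
- tin: Closed round red and steel tin, 110 mm across, 70 high, loose. Origin: centre of its underside. To be left alone.
- tape: Roll of clear tape, 90 mm across, 24 high, lying flat, loose. Origin: centre of its underside. To be left alone.
- cutter: Round steel biscuit cutter, 70 mm across, 30 high, loose. Origin: centre of its underside. To be left alone.
- spatula: Spatula 70 mm wide at most, wooden handle, lying flat along its own x (blade to +x), loose. Origin: near the middle of its length, on the table. To be left alone.

How it is judged:
At the end, for the whole second after the job is handed in: The plain-biscuit chest's drawer is within 4 mm of fully shut and its lid within 0.04 rad (6 mm at the edge) of flat; the other chest's lid edge is within 20 mm and its drawer within 10 mm of where they began; each loose thing is within 30 mm of where it stood (value of joint plain_drawer below 0.004 m and value of joint plain_lid below 0.04 rad and not (distance of choc_lid_edge from where it was at the start of the episode above 0.02 m) and not (distance of choc_drawer_front from where it was at the start of the episode above 0.01 m) and distance of each of sprinkles, mug, tin, tape, cutter, spatula from where it was at the start of the episode below 0.03 m); the robot touches nothing.
It fails at once if the drawer is slammed (closing faster than 0.5 m/s) (velocity of joint plain_drawer below -0.5 m/s).
It fails at once if the lid is slammed (closing faster than 3.5 rad/s) (velocity of joint plain_lid below -3.5 rad/s).
It fails at once if the chocolate chest's lid or drawer is moved (20 mm, 10 mm) (distance of choc_lid_edge from where it was at the start of the episode above 0.02 m or distance of choc_drawer_front from where it was at the start of the episode above 0.01 m).
It fails at once if a loose thing is lifted, carried or shoved more than 30 mm (distance of any of sprinkles, mug, tin, tape, cutter, spatula from where it was at the start of the episode above 0.03 m).
It also fails if it takes over 58 s, if anything falls off the work surface, if the arm or the gripper's body presses on something with over 40 N, if the wrist force passes 120 N, or if a joint passes its speed limit or range.

## Robot

A 6-joint arm with a two-finger parallel gripper is mounted at the origin on the work surface. World frame = base frame: x ahead of the robot, y to its left, z up, the work surface at z = 0. Lengths are in m, angles in rad, forces in N, time in s.
With the tool pointing down it reaches from about 0.35 to 0.95 m from the base axis. Payload 17.4 kg.
Tool frame: the origin (TCP) lies at the centre of the arm's flange, where the gripper is bolted on; the fingertips stand 186 mm ahead of it and the grasp point (between the pads) lies 167 mm ahead of it; z points along the fingers, y is the line along which they close (so a half turn about z gives the same grasp; the last joint's range is limited). The gripper opens to 93 mm and grips with 3 to 60 N. Pads are 15 mm wide; open, the fingers measure 128 mm over their backs; the gripper's body (75 mm by 188 mm) begins 65 mm behind the grasp point.
Start: joints at [-1.211, 0.116, 1.442, -0, 1.584, -0.038], TCP at [0.261, -0.622, 0.405] pointing down, gripper open.
Joint ranges: [-2.83, 2.83], [-0.83, 2.19], [0.07, 2.5], [-1.14, 4.28], [0.01, 3], [-2.97, 2.97]. Speed limits (rad/s): [1.89, 1.89, 2.22, 3.14, 3.14, 3.14].

## Interface

Orientations are given as a 3x3 rotation matrix whose columns are the frame's x, y, z axes.
In Python, from plant import ctrl gives the robot as it stands.
- The arm moves only by the tool servo_tool, never from a script. Its argument "series" is one flat list of numbers, 4 for each row, row after row: the shift along the tool's x, y, z normalised to -1 to 1, where 1 is 0.03 m, then the turn about the tool's z normalised to -1 to 1, where 1 is 5 degrees. A call has 1 to 10 rows; each row shifts and turns the commanded pose from where the row before left it, along the tool's axes as they then stand; what a row does not reach is not made up. A row lasts 1/12 s, in which the tool goes at most 41.7 mm and 7.16 degrees, less where a joint would pass 70% of its speed; a pose out of reach is approached as far as the arm can. A call with a number of a shift or a turn outside -1 to 1 is refused whole. A call with a gripper value outside its range is refused whole. "jaw" is the finger opening in mm, from 0 to 93, set as the call begins (left out, the last holds). The fingers move at their own pace and stop on an object; "grip_force" is the grip in N (left out, the last holds). Time passes only in rows, so rows that do not move let the fingers close. It gives the time, the measured TCP pose, the force, the opening and the grip force at its end, in the units of the state.
- ctrl.get_state(): the state, without advancing time (a new reading comes with each control period).
- ctrl.get_image(name): name is "scene" or "side" or "wrist"; returns (picture, depth): 384x512x3 uint8, blue, green, red; 384x512 float32, m along the optical axis (not along the pixel's ray), 0 where there is no reading.
- ctrl.camera_info(name): a dict with "vfov" (degrees; the focal length in pixels is half the picture's height over the tangent of half this angle, whatever the lens; pixels are square), "cx", "cy" (the principal point, pixels), "world_from_camera" (4x4, takes a point from camera to world coordinates); the wrist camera has in their place "hand_eye" (4x4, takes a point from camera to tool coordinates, whose origin is the TCP and whose axes are the flange's). Camera axes: x right, y up, looking along -z (the intrinsics and any distortion apply to the point x, -y, -z); pixel columns grow to the right and rows downward; lengths in m; the calibration is good to about 2 mm. The wrist camera is an equidistant fisheye: a pixel r from the principal point sees the ray r / f radians off the axis. A picture is of the moment at which its call begins: read the wrist's pose just before it. camera_info takes no time and is no camera call.
- ctrl.job_done(): hands the job in; it is judged then, once.
Trained networks look in the newest picture that a camera, given by its name, has taken for a name from the list of things; names that differ only in an ending like _2 or _b are one class to them, and where a whole thing is asked for, a point or a joint stands for the part that bears it (a point fixed in the world has none). Each returns a list of dicts, best first, with "confidence" (0 to 1); they miss things now and then, are a little off and sometimes report something else, mostly with a low value. They report only what shows in the picture. A call takes as long as a camera call.
- ctrl.boxes_of(camera, label): "at" ([x, y, z] in m, in world coordinates, good to about 4 mm: the middle of the surface that is visible of it).
The state is a dict: "t": time; "q": joint angles; "joint_vel": joint speeds; "effort": joint torques, N m; "tool_pos": TCP position; "orientation": TCP orientation; "force": force on the tool from outside, world axes, zero at the start; "torque": the same for the moment, N m; "width": finger opening in m; "gripper_force": force on a finger pad.
Only numpy, scipy, OpenCV 4.12 (cv2) and the standard library are available. Lean on these libraries where they do the work, as an engineer would, in place of code of your own. Each camera call takes 0.05 s, during which the arm holds its last target. There are 200 camera calls.

## Working session

There is one attempt and no reset: what is moved stays moved. The work goes in short steps, Python scripts to look and compute and a tool call to move; the robot and the scene stay as the last step left them, time stands still between calls to the robot, and variables do not carry over. Pictures are saved under pics/ and viewed, at most 10 in all, crops included, and the job is handed in when it is done.

Besides the shell and the picture viewer there is one more tool, called after "Request:" as name(argument=value, ...), one argument or row to a line, values as JSON. servo_tool: Moves the arm, as the interface text tells. Its arguments: {"type":"object","properties":{"series":{"type":"array"},"jaw":{"type":"number"},"grip_force":{"type":"number"}},"required":["series"]}

```bash
mkdir -p pics
cat > h.py <<'E'
import numpy as np, cv2
from plant import ctrl
def cloud(name):
    im,d=ctrl.get_image(name); c=ctrl.camera_info(name); h,w=d.shape
    f=h/2/np.tan(np.radians(c["vfov"])/2)
    v,u=np.mgrid[:h,:w]
    P=np.stack([(u-c["cx"])/f*d,-(v-c["cy"])/f*d,-d],-1)
    T=np.array(c["world_from_camera"])
    return im,d,P@T[:3,:3].T+T[:3,3]
E
python3 - <<'E'
from h import *
s=ctrl.get_state();print(s["t"],s["tool_pos"],np.round(s["orientation"],3).tolist())
ims=[]
for n in("scene","side"):
    im,d,P=cloud(n);np.savez("pics/"+n,im=im,P=P,d=d);cv2.imwrite(f"pics/{n}0.png",im)
    print(n, np.round(ctrl.camera_info(n)["world_from_camera"],3).tolist())
    for l in ["plain_chest","plain_drawer_front","plain_lid_edge","plain_lid_hinge","choc_chest","choc_drawer_front","choc_lid_edge","sprinkles","mug","tin","tape","cutter","spatula"]:
        print(l,[(np.round(b["at"],3).tolist(),round(b["confidence"],2)) for b in ctrl.boxes_of(n,l)[:3]])
E
```

```text
0.0 [ 0.26148286 -0.62229689  0.4040244 ] [[0.922, 0.387, -0.0], [0.387, -0.922, 0.001], [0.0, -0.001, -1.0]]
scene [[-0.996, 0.051, -0.068, 0.462], [-0.084, -0.734, 0.673, 0.859], [-0.016, 0.677, 0.736, 0.987], [0.0, 0.0, 0.0, 1.0]]
plain_chest [([0.58, 0.229, 0.064], 0.55)]
plain_drawer_front [([0.489, 0.214, 0.026], 0.59), ([0.57, -0.196, 0.058], 0.23)]
plain_lid_edge [([0.65, 0.237, 0.204], 0.61)]
plain_lid_hinge [([0.582, 0.23, 0.064], 0.81), ([0.76, 0.03, 0.018], 0.35)]
choc_chest [([0.569, -0.192, 0.058], 0.81)]
choc_drawer_front [([0.459, -0.205, 0.026], 0.81)]
choc_lid_edge [([0.647, -0.201, 0.183], 0.93), ([0.461, -0.207, 0.022], 0.72), ([0.582, 0.227, 0.065], 0.42)]
sprinkles [([0.402, 0.016, 0.051], 0.74), ([0.642, -0.198, 0.183], 0.3)]
mug [([0.336, 0.466, 0.053], 0.67)]
tin [([0.595, 0.514, 0.069], 0.81)]
tape [([0.757, 0.031, 0.017], 0.86), ([0.564, -0.2, 0.062], 0.61)]
cutter [([0.597, 0.516, 0.07], 0.47)]
spatula [([0.545, -0.469, 0.006], 0.74)]
side [[-0.846, 0.297, -0.442, -0.011], [-0.532, -0.456, 0.713, 0.929], [0.01, 0.839, 0.544, 0.767], [0.0, 0.0, 0.0, 1.0]]
plain_chest [([0.612, 0.227, 0.07], 0.72)]
plain_drawer_front [([0.489, 0.223, 0.022], 0.96), ([0.468, -0.207, 0.022], 0.52)]
plain_lid_edge [([0.659, 0.221, 0.179], 0.57), ([0.488, 0.221, 0.025], 0.54), ([0.762, -0.174, 0.014], 0.28)]
plain_lid_hinge [([0.607, 0.229, 0.067], 0.64)]
choc_chest [([0.59, -0.192, 0.071], 0.73)]
choc_drawer_front [([0.578, 0.514, 0.065], 0.63), ([0.464, -0.209, 0.026], 0.55)]
choc_lid_edge [([0.64, -0.212, 0.176], 0.64)]
sprinkles [([0.402, 0.016, 0.052], 0.83)]
mug []
tin [([0.582, 0.514, 0.064], 0.88), ([0.466, -0.205, 0.021], 0.7), ([0.64, -0.213, 0.176], 0.5)]
tape [([0.746, -0.01, 0.022], 0.59)]
cutter [([0.763, -0.173, 0.015], 0.77)]
spatula [([0.518, -0.474, 0.01], 0.51)]
```

View pics/scene0.png

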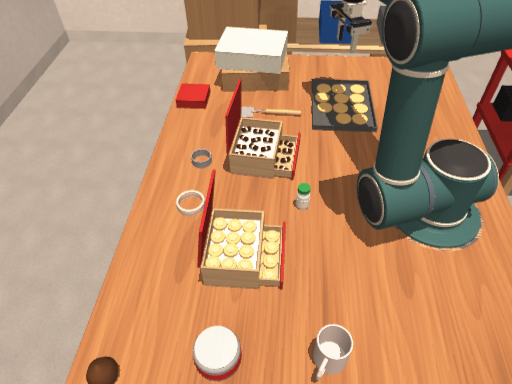

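View pics/side0.png

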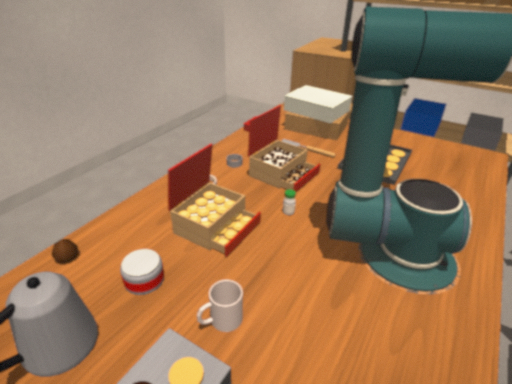

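The chest with pale biscuits is the one near scene pixel (235,248), at y≈+0.22. The chocolate chest is near (265,148), at y≈−0.20. Each has a raised lid and a pulled-out drawer. The jar at (304,196) stands between them. Next I'll fit the red boards of the plain chest.

```bash
cat > fit.py <<'E'
from h import *
for n in("scene","side"):
    z=np.load(f"pics/{n}.npz");im,P,d=z["im"].astype(int),z["P"],z["d"]
    red=(im[...,2]>90)&(im[...,1]<50)&(im[...,0]<60)&(d>0)
    for nm,m in (("drawer",red&(P[...,2]<.06)&(P[...,0]<.56)&(P[...,0]>.4)),("lid",red&(P[...,2]>.095)&(P[...,0]>.5))):
        Q=P[m&(P[...,1]>.08)&(P[...,1]<.36)]
        if len(Q)<20: print(n,nm,len(Q));continue
        c=np.median(Q,0)
        for _ in range(4):
            r=Q-c; U,S,V=np.linalg.svd(r-r.mean(0),full_matrices=False); nn=V[2]; e=(r-r.mean(0))@nn
            Q=Q[abs(e)<max(.003,2*e.std())]; c=Q.mean(0)
        print(n,nm,len(Q),"mean",c.round(3),"n",(nn*np.sign(nn[0])).round(3),"min",np.percentile(Q,1,0).round(3),"max",np.percentile(Q,99,0).round(3))
    # plywood/top rim: points z .08-.095
    m=(d>0)&(abs(P[...,2]-.09)<.004)&(abs(P[...,1]-.22)<.14)&(abs(P[...,0]-.58)<.12)
    Q=P[m]; print(n,"rim",len(Q),cv2.minAreaRect((Q[:,:2]*1000).astype(np.float32)))
E
python3 fit.py
```

```text
scene drawer 14
scene lid 183 mean [0.655 0.246 0.182] n [ 0.99  -0.012  0.143] min [0.644 0.135 0.104] max [0.668 0.311 0.246]
scene rim 483 ((594.595947265625, 208.27748107910156), (154.15464782714844, 203.22218322753906), 0.122276172041893)
side drawer 279 mean [0.459 0.22  0.028] n [1.    0.004 0.007] min [0.457 0.122 0.01 ] max [0.461 0.307 0.047]
side lid 1462 mean [0.66  0.22  0.174] n [0.989 0.004 0.15 ] min [0.648 0.118 0.099] max [0.671 0.31  0.243]
side rim 390 ((597.861328125, 208.9630584716797), (203.1984405517578, 155.50106811523438), 89.88310241699219)
```

Fits of the plain chest, with yaw about 0:
- **Chest centre:** about (0.595, 0.212).
- **Drawer face:** x=0.459, with the shut position about 0.511.
- **Lid:** angle about 1.42, hinge at about (0.67, z 0.09).

First I'll align the tool with the world axes and close the fingers.

Request:
servo_tool(
  series=[0,0,0,0.91,0,0,0,0.91,0,0,0,0.91,0,0,0,0.91,0,0,0,0.91,0,0,0,0,0,0,0,0],
  jaw=0,
)

```text
t: 1.98
tool_pos: [0.2615, -0.6223, 0.4047]
orientation: [[1.0, 0.003, -0.0], [0.003, -1.0, 0.0], [-0.0, -0.0, -1.0]]
force: [-0.0, -0.6, -0.1]
width: 0.0507
gripper_force: 0.0
```

Request:
servo_tool(
  series=[0.18,-1,0,0,0.18,-1,0,0,0.18,-1,0,0,0.18,-1,0,0,0.18,-1,0,0,0.18,-1,0,0,0.18,-1,0,0,0.18,-1,0,0,0.18,-1,0,0,0.18,-1,0,0],
)

```text
t: 2.82
tool_pos: [0.3151, -0.3208, 0.4048]
orientation: [[1.0, 0.004, 0.0], [0.004, -1.0, -0.0], [0.0, 0.0, -1.0]]
force: [1.2, 0.2, -0.6]
width: 0.0005
gripper_force: 0.0
```

Request:
servo_tool(
  series=[0.18,-1,0,0,0.18,-1,0,0,0.18,-1,0,0,0.18,-1,0,0,0.18,-1,0,0,0.18,-1,0,0,0.18,-1,0,0,0.18,-1,0,0,0.18,-1,0,0,0.18,-1,0,0],
)

```text
t: 3.65
tool_pos: [0.3687, -0.0207, 0.4051]
orientation: [[1.0, 0.004, 0.001], [0.004, -1.0, -0.0], [0.001, 0.0, -1.0]]
force: [0.4, -0.1, -0.2]
width: 0.0004
gripper_force: 0.0
```

Request:
servo_tool(
  series=[0.1,-1,0,0,0.1,-1,0,0,0.1,-1,0,0,0.1,-1,0,0,0.1,-1,0,0,0.1,-1,0,0,0.1,-1,0,0,0.1,-0.8,0,0,0,0,0,0],
)

```text
t: 4.4
tool_pos: [0.3929, 0.2148, 0.4045]
orientation: [[1.0, 0.007, -0.001], [0.007, -1.0, 0.001], [-0.001, -0.001, -1.0]]
force: [-0.2, -0.5, -0.0]
width: 0.0007
gripper_force: 0.0
```

Request:
servo_tool(
  series=[0,0,0.7,0,0,0,0.7,0,0,0,0.7,0,0,0,0.7,0,0,0,0.7,0,0,0,0.7,0,0,0,0.7,0,0,0,0.7,0,0,0,0.6,0,0,0,0,0],
)

```text
t: 5.23
tool_pos: [0.3921, 0.211, 0.2156]
orientation: [[1.0, 0.003, -0.004], [0.003, -1.0, -0.002], [-0.004, 0.002, -1.0]]
force: [-0.3, -0.4, -1.3]
width: 0.0008
gripper_force: 0.0
```

Request:
servo_tool(
  series=[0.3,0,0,0,0.3,0,0,0,0.3,0,0,0,0.3,0,0,0,0.3,0,0,0,0.3,0,0,0,0.3,0,0,0,0.2,0,0,0,0.2,0,0,0],
)

```text
t: 5.98
tool_pos: [0.4686, 0.2119, 0.2186]
orientation: [[1.0, 0.001, -0.001], [0.001, -1.0, -0.0], [-0.001, 0.0, -1.0]]
force: [-2.4, -0.2, 2.0]
width: 0.0009
gripper_force: 1.1
```

Contact shows about 2 N, which is drawer friction. I'll keep pushing slowly.

Request:
servo_tool(
  series=[0.2,0,0,0,0.2,0,0,0,0.2,0,0,0,0.15,0,0,0,0.1,0,0,0,0,0,0,0],
)

```text
t: 6.48
tool_pos: [0.4939, 0.2119, 0.2187]
orientation: [[1.0, 0.001, 0.0], [0.001, -1.0, -0.0], [0.0, 0.0, -1.0]]
force: [-0.7, 0.4, 0.1]
width: 0.0005
gripper_force: 0.0
```

Request:
servo_tool(
  series=[0.1,0,0,0,0.1,0,0,0,0.08,0,0,0,0.05,0,0,0,0,0,0,0],
)

```text
t: 6.9
tool_pos: [0.5029, 0.2119, 0.2187]
orientation: [[1.0, 0.001, -0.003], [0.001, -1.0, -0.0], [-0.003, 0.0, -1.0]]
force: [-14.5, -0.5, 6.7]
width: 0.0002
gripper_force: 7.1
```

Request:
servo_tool(
  series=[0.04,0,0,0,0,0,0,0,0,0,0,0],
)

```text
t: 7.15
tool_pos: [0.5034, 0.212, 0.2187]
orientation: [[1.0, 0.001, -0.006], [0.001, -1.0, -0.001], [-0.006, 0.001, -1.0]]
force: [-24.2, -2.1, 14.4]
width: 0.0006
gripper_force: 12.5
```

24 N with no further motion, so the drawer is against its stop. Backing off and rising.

Request:
servo_tool(
  series=[-0.3,0,0,0,-0.7,0,0,0,0,0,-0.9,0,0,0,-1,0,0,0,-1,0,0,0,-1,0,0,0,-1,0,0,0,-1,0,0,0,-1,0,0,0,-1,0],
)

```text
t: 7.98
tool_pos: [0.4742, 0.2117, 0.4575]
orientation: [[1.0, 0.001, 0.001], [0.001, -1.0, 0.0], [0.001, -0.0, -1.0]]
force: [0.2, 0.4, -1.0]
width: 0.0005
gripper_force: 0.0
```

Request:
servo_tool(
  series=[0,0,-1,0,0,0,-1,0,1,0,0,0,1,0,0,0,1,0,0,0,1,0,0,0,1,0,0,0,1,0,0,0,1,0,0,0,1,0,0,0],
)

```text
t: 8.82
tool_pos: [0.7159, 0.2119, 0.5157]
orientation: [[1.0, 0.001, 0.001], [0.001, -1.0, 0.0], [0.001, -0.0, -1.0]]
force: [-0.4, 0.3, 0.8]
width: 0.001
gripper_force: 0.0
```

```bash
python3 - <<'E'
from h import *
for n in("scene","side"):
    im,d,P=cloud(n);np.savez("pics/"+n,im=im,P=P,d=d)
E
python3 fit.py; python3 -c "
from h import *;s=ctrl.get_state();print(s['t'],s['tool_pos'])
cv2.imwrite('pics/ab.png',np.hstack([np.load('pics/scene.npz')['im'][100:320,100:400],np.load('pics/side.npz')['im'][100:320,100:400]]))"
```

```text
scene drawer 45 mean [0.513 0.184 0.04 ] n [ 1.    -0.    -0.027] min [0.509 0.108 0.012] max [0.517 0.309 0.049]
scene lid 350 mean [0.653 0.237 0.188] n [ 0.99  -0.004  0.14 ] min [0.645 0.136 0.108] max [0.666 0.311 0.247]
scene rim 482 ((594.6163330078125, 208.35011291503906), (154.50184631347656, 203.86074829101562), 0.062214940786361694)
side drawer 307 mean [0.514 0.215 0.029] n [1.    0.005 0.018] min [0.512 0.116 0.009] max [0.517 0.306 0.047]
side lid 1455 mean [0.66  0.22  0.173] n [0.989 0.004 0.15 ] min [0.648 0.119 0.099] max [0.672 0.31  0.242]
side rim 388 ((597.3992919921875, 209.88064575195312), (203.59823608398438, 155.86746215820312), 89.65788269042969)
8.9167 [0.71803069 0.21172851 0.51258689]
```

View pics/ab.png

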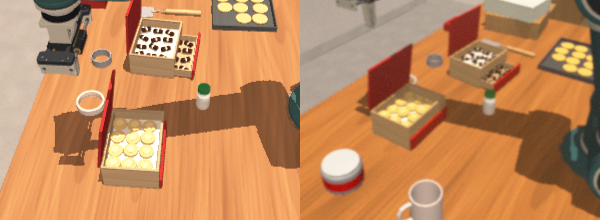

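The drawer is shut: its face is now at x=0.513 and the red board is flush with the box at (163,150) in the crop. Nothing else has moved. Next I'll come down behind the lid and follow its arc.

Request:
servo_tool(
  series=[0,0,0.75,0,0,0,0.75,0,0,0,0.75,0,0,0,0.75,0,0,0,0.75,0,0,0,0,0],
)

```text
t: 9.42
tool_pos: [0.7139, 0.212, 0.3984]
orientation: [[1.0, 0.001, -0.005], [0.001, -1.0, -0.001], [-0.005, 0.001, -1.0]]
force: [0.8, -0.5, -1.8]
width: 0.0004
gripper_force: 0.0
```

Request:
servo_tool(
  series=[-0.4,0,0,0,-0.4,0,0,0,-0.3,0,0,0,-0.3,0,0,0,-0.2,0,0,0,0,0,0,0],
)

```text
t: 9.92
tool_pos: [0.6655, 0.2121, 0.4044]
orientation: [[1.0, 0.001, 0.001], [0.001, -1.0, 0.0], [0.001, -0.0, -1.0]]
force: [0.2, 0.5, -0.0]
width: 0.0003
gripper_force: 0.0
```

Request:
servo_tool(
  series=[-0.2,0,0.07,0,-0.2,0,0.07,0,-0.2,0,0.07,0,-0.2,0,0.07,0,-0.19,0,0.09,0,-0.19,0,0.09,0,-0.19,0,0.09,0,-0.19,0,0.09,0],
)

```text
t: 10.58
tool_pos: [0.6191, 0.212, 0.3837]
orientation: [[1.0, 0.001, -0.0], [0.001, -1.0, -0.0], [-0.0, 0.0, -1.0]]
force: [2.1, 0.2, 1.5]
width: 0.0003
gripper_force: 1.1
```

Force about 2.6 N, matching the hinge friction. Continuing.

Request:
servo_tool(
  series=[-0.18,0,0.11,0,-0.18,0,0.11,0,-0.18,0,0.11,0,-0.18,0,0.11,0,-0.15,0,0.15,0,-0.15,0,0.15,0,-0.15,0,0.15,0,-0.15,0,0.15,0],
)

```text
t: 11.25
tool_pos: [0.5796, 0.2119, 0.3523]
orientation: [[1.0, 0.001, 0.0], [0.001, -1.0, -0.0], [0.0, 0.0, -1.0]]
force: [2.1, -0.9, 0.8]
width: 0.0001
gripper_force: 0.8
```

Request:
servo_tool(
  series=[-0.11,0,0.17,0,-0.11,0,0.17,0,-0.11,0,0.17,0,-0.11,0,0.17,0,-0.07,0,0.18,0,-0.07,0,0.18,0,-0.07,0,0.18,0,-0.07,0,0.18,0],
)

```text
t: 11.92
tool_pos: [0.5583, 0.2119, 0.3103]
orientation: [[1.0, 0.001, 0.0], [0.001, -1.0, 0.0], [0.0, -0.0, -1.0]]
force: [0.9, 0.2, 1.5]
width: 0.0008
gripper_force: 0.7
```

Request:
servo_tool(
  series=[-0.03,0,0.15,0,-0.03,0,0.15,0,-0.03,0,0.15,0,-0.03,0,0.12,0,0,0,0.1,0,0,0,0.07,0,0,0,0,0],
)

```text
t: 12.5
tool_pos: [0.5548, 0.2119, 0.2881]
orientation: [[1.0, 0.001, -0.001], [0.001, -1.0, -0.0], [-0.001, 0.0, -1.0]]
force: [-0.1, -0.0, -0.1]
width: 0.0007
gripper_force: 0.0
```

Request:
servo_tool(
  series=[0,0,0.06,0,0,0,0.06,0,0,0,0.04,0,0,0,0,0],
)

```text
t: 12.83
tool_pos: [0.5549, 0.2119, 0.2843]
orientation: [[1.0, 0.001, 0.0], [0.001, -1.0, 0.0], [0.0, -0.0, -1.0]]
force: [-2.4, -0.3, 4.9]
width: 0.0005
gripper_force: 2.7
```

Request:
servo_tool(
  series=[0,0,0.06,0,0,0,0,0,0,0,0,0],
)

```text
t: 13.08
tool_pos: [0.5549, 0.2119, 0.2841]
orientation: [[1.0, 0.001, 0.001], [0.001, -1.0, 0.0], [0.001, -0.0, -1.0]]
force: [-9.3, -3.9, 21.6]
width: 0.0005
gripper_force: 10.4
```

The tool stops at tip z≈0.098 with 22 N, so the lid is on the rim. Lifting off and checking.

Request:
servo_tool(
  series=[0,0,-0.3,0,0,0,-0.8,0,0,0,-1,0,0,0,-1,0,0,0,-1,0,0,0,-1,0,0,0,-1,0,0,0,-1,0,0,0,0,0],
)

```text
t: 13.83
tool_pos: [0.5544, 0.2117, 0.5017]
orientation: [[1.0, 0.001, 0.007], [0.001, -1.0, 0.002], [0.007, -0.002, -1.0]]
force: [-0.3, -0.1, 1.0]
width: 0.0004
gripper_force: 0.0
```

```bash
python3 - <<'E'
from h import *
for n in("scene","side"):
    im,d,P=cloud(n);np.savez("pics/"+n,im=im,P=P,d=d)
    z=im.astype(int);m=(z[...,2]>90)&(z[...,1]<50)&(z[...,0]<60)&(P[...,2]>.07)&(P[...,2]<.2)&(abs(P[...,1]-.21)<.12)&(P[...,0]>.5)&(P[...,0]<.7)&(d>0)
    Q=P[m];c=np.linalg.lstsq(np.c_[Q[:,0]-.67,Q[:,1]-.21,np.ones(len(Q))],Q[:,2],rcond=None)[0];print(n,len(Q),c.round(4))
    for l in["choc_lid_edge","choc_drawer_front","sprinkles","tape","cutter"]: print(l,[np.round(b["at"],3).tolist() for b in ctrl.boxes_of(n,l)[:1]])
cv2.imwrite('pics/ab2.png',np.hstack([np.load('pics/scene.npz')['im'][100:320,100:400],np.load('pics/side.npz')['im'][100:320,100:400]]))
E
python3 fit.py|grep drawer
```

```text
scene 1713 [-0.0001 -0.0002  0.0963]
choc_lid_edge []
choc_drawer_front [[0.461, -0.207, 0.028]]
sprinkles [[0.4, 0.019, 0.051]]
tape [[0.761, 0.031, 0.015]]
cutter [[0.761, -0.174, 0.014]]
side 1731 [0.0018 0.0014 0.0974]
choc_lid_edge [[0.637, -0.21, 0.175]]
choc_drawer_front [[0.465, -0.206, 0.024]]
sprinkles [[0.336, 0.489, 0.058]]
tape [[0.78, 0.011, 0.019]]
cutter [[0.762, -0.173, 0.014]]
scene drawer 45 mean [0.511 0.213 0.038] n [ 1.    -0.017 -0.02 ] min [0.509 0.113 0.011] max [0.515 0.308 0.049]
side drawer 360 mean [0.515 0.214 0.029] n [ 1.     0.003 -0.001] min [0.512 0.114 0.006] max [0.517 0.306 0.048]
```

View pics/ab2.png

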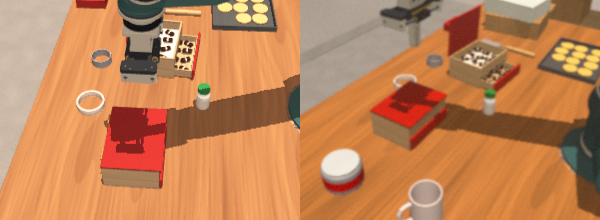

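The lid is flat: slope under 0.002 and top face at z≈0.097, at (135,135) in the crop. The drawer is shut, and the chocolate chest and loose things are unchanged. The gripper is clear.

```bash
python3 -c "
from plant import ctrl
print(ctrl.job_done())"
```

```text
the job is handed in; nothing more can be done
None
```

The plain-biscuit chest's drawer and lid are both shut, pushed in gently, and the final camera check showed the chocolate chest and the loose things near it where they began; the job is handed in, and no verdict was returned.

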